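# Open the squeeze-and-turn bead jar

### The arm

A 7-joint arm with a two-finger parallel gripper is mounted at the origin on a cart in front of the work surface, level with it; the furniture and walls round the work are solid. World frame = base frame: x ahead of the robot, y to its left, z up, the work surface at z = 0. Lengths are in m, angles in rad, forces in N, time in s.
With the tool pointing down it reaches from about 0.425 to 0.875 m from the base axis. Payload 4.7 kg.
Tool frame: the origin (TCP) lies at the very end of the fingers, on their centre line; the grasp point (between the pads) lies 19 mm behind it; x points along the fingers, y is the direction in which the jaws open and shut, and the axes are right-handed (so a half turn about x gives the same grasp; the last joint's range is limited). The gripper opens to 87 mm and grips with 3 to 60 N. Pads are 19 mm wide; open, the fingers measure 117 mm over their backs; the gripper's body (75 mm by 190 mm) begins 51 mm behind the grasp point.
Start: joints at [-1.307, 0.321, -0.07, 1.45, 0.023, 1.371, -0.057], TCP at [0.161, 0.63, 0.223] pointing down, gripper open.
Joint ranges: [-2.86, 2.86], [-0.3, 2.09], [-1.38, 1.24], [0.06, 2.45], [-1.56, 4.7], [0.09, 2.05], [-2.69, 2.69]. Speed limits (rad/s): [2.57, 2.57, 3.14, 3.14, 3.14, 3.14, 3.14].

### API

Orientations are given as a rotation vector (axis times angle).
In Python, from workcell import * gives the robot as it stands.
- The arm moves only by the tool play_rows, never from a script. Its argument "series" is a list of rows, each a list of 7 numbers: the turn, a rotation vector about the world's x, y, z in degrees, then the shift along the world's x, y, z in cm, then the opening in per cent of the stroke, from 0 (shut) to 100 (fully open). A call has 1 to 8 rows; each row shifts and turns the commanded pose from where the row before left it; what a row does not reach is not made up. A row lasts 1/12 s, in which the tool goes at most 41.7 mm and 7.16 degrees, less where a joint would pass 70% of its speed; a pose out of reach is approached as far as the arm can. A call is refused whole if a number of a shift passes 4.17 or a number of a turn 7.16, either way. A call with a gripper value outside its range is refused whole. The fingers move at their own pace and stop on an object; "squeeze" is the grip in N (left out, the last holds). Time passes only in rows, so rows that do not move let the fingers close. It gives the time, the measured TCP pose, the force and the opening at its end, in the units of the state.
- state(): the state, without advancing time (a new reading comes with each control period).
- capture(name): name is "scene" or "top"; returns a dict with "frame" (384x512x3 uint8, blue, green, red), "camera_matrix" (3x3 intrinsics, pixels), "position" and "orientation" of the camera in the world. Camera axes: x right, y down, z forward; pixel columns grow to the right and rows downward; lengths in m; the calibration is good to about 2 mm. A picture is of the moment at which its call begins. There is no depth.
- sign_off(): hands the job in, once; it reports no verdict.
The state is a dict: "t": time; "joint_pos": joint angles; "dq": joint speeds; "tau": joint torques, N m; "eef_pos": TCP position; "eef_rot": TCP orientation; "force": force on the tool from outside, world axes, zero at the start; "torque": the same for the moment, N m; "gripper_width": finger opening in m.
Only numpy, scipy, OpenCV 4.12 (cv2) and the standard library are available. Lean on these libraries where they do the work, as an engineer would, in place of code of your own. Each camera call takes 0.05 s, during which the arm holds its last target.

### The job

Open the bead jar: squeeze both side tabs of its safety cap all the way in together, keep them in and turn the cap anticlockwise until it is free, just short of or lightly against its stop, then lift it off and set it down gently, right way up, near the middle of the round plaster bat. How far the cap has to turn is different every time and cannot be seen, so go by feel: do not crush the tabs, do not force the cap against its stop or tear it upward while it is still held. Leave the other things where they are.

Things in the scene. Friction and masses are not known exactly. Their poses are not given: they have to be found in the camera images.
- cap_mid (a point): Middle of the jar's grey safety cap: on its axis, 24 mm above its lower rim, half-way up the tabs (84 mm above the bench as found). Cap 55 mm across, 30 mm high, about 90 g, closed on top. z: the axis, up through its top. At +y and -y stands an upright squeeze tab; squeeze along y, from above. 16 to 20 N a pad is right; over 28 N a pad crushes it. It has 1.5 mm sideways play on the neck.
- tab_a_face (a point): Middle of the outer face of the cap's +y tab: a flat plate 26 mm wide (along x), 3 mm thick, from 9.5 to 38 mm above the cap's lower rim, so 8 mm higher than the cap's top. The two faces are 62 mm apart when out and 50 mm apart when all the way in. Each tab springs outward: 10.5 N when out, 13 N all the way in. Axes as the cap's.
- tab_b_face (a point): The same on the -y tab. Below each tab a 10 mm wide toe sticks out to 33 mm from the axis, from 0.5 to 7 mm above the cap's lower rim. It sits in a notch of the jar's collar and stops the cap turning until BOTH tabs are about 5 mm in; squeeze all the way. While the cap is on the jar keep fingertips at least 8 mm above the cap's lower rim, or they meet the collar.
- tab_a (a joint): Travel of the tab on the cap's +y side in m: 0 out, 0.006 all the way in.
- tab_b (a joint): Travel of the tab on the cap's -y side in m: 0 out, 0.006 all the way in.
- cap: The cap: axes of cap_mid, origin on its axis at the lower rim. Set down, it stands on this rim.
- jar_top (a point): Centre of the white jar's flat shoulder, 58 mm above the bench, on its axis; z up. A collar with notches at +y and -y (inside radius 29.5, outside 34 mm) rises 7 mm above the shoulder. Closed, the cap has the jar's axes and its lower rim is 1.5 mm above the shoulder. Jar 74 mm wide, in a round wooden foot 100 mm wide, 14 mm high, both fixed.
- jar_mouth (a point): Centre of the rim of the jar's neck, 37 mm wide, 20 mm above the shoulder, inside the cap. Two lugs on it hold the cap down: turned anticlockwise (seen from above) the cap comes free after 0.4 to 1.25 rad, different each time and not visible; 0.1 rad further is a hard stop. Lifting straight up then takes only a few newtons; a cap that resists is not turned far enough.
- jar: The jar with its foot: axes of jar_top, origin at bench level. A sprung liner in the cap pushes it up against the lugs with about 8 N, so turning meets light friction (up to 0.2 N m). At the hard stop the moment about the axis rises steeply: a rise of 0.2 to 0.3 N m above that of turning is the sign to halt. More than 36 N between cap and jar, liner included (some 0.6 N m at the stop), is too much.
- bat_top (a point): Centre of the flat top of a round white plaster bat, 130 mm across, 12 mm high, fixed on the bench; z up. The cap goes here, standing on its rim near the middle (within 38 mm), pressed down with no more than 35 N.
- bat: The same bat: origin under its centre, at bench level.
- tape: Bystander: roll of masking tape, 68 mm wide, 24 mm high.
- bead: Bystander: white cast bead, 23 mm.
- cuff: Bystander: small white cast cuff, 40 mm.
- dome: Bystander: white cast dome with ridges, 100 mm wide, 52 mm high.
- pot: Bystander: jar with a screw lid, 65 mm wide, 92 mm high.
- sprayer: Bystander: water sprayer, 185 mm high.
Things that resemble listed ones, but are neither listed nor needed, are in the scene too. Leave any black or orange look-alike of the cap alone.

How it is judged:
On the way, in this order (a step that is already met when the one before it is completed fails the run):
1. both tabs are in and the cap has begun to turn out of its notches, still on the neck (value of joint each of tab_a, tab_b above 0.002 m and angle between the x axis of cap and the x axis of jar, either way round above 0.3 rad and z of cap in the frame of jar below 0.066 m), for 0.1 s.
2. the cap is lifted clear of the neck (z of cap in the frame of jar above 0.085 m), for 0.1 s.
At the end, for the whole second after the job is handed in: The cap stands upright (within 0.1 rad) and still on the plaster bat, its axis within 38 mm of the bat's centre, let go (horizontal distance between cap_mid and bat_top below 0.038 m and z of cap in the frame of bat_top between -0.004 and 0.004 m and angle between cap's own z axis and vertical below 0.1 rad and linear speed of cap below 0.02 m/s and contact force between the fingers and cap below 0.1 N); the robot touches nothing.
It fails at once if the tabs are crushed (more than about 28 N on each pad) (contact force between the fingers and cap above 56 N).
It fails at once if the cap is forced against its stop or lugs (more than 36 N between cap and jar) (contact force between cap and jar above 36 N).
It fails at once if the cap is put down hard (more than 35 N) (contact force between cap and bat above 35 N).
It fails at once if a bystander is moved more than 20 mm (distance of any of tape, bead, cuff, dome, pot, sprayer from where it was at the start of the episode above 0.02 m).
It also fails if it takes over 72 s, if anything falls off the work surface, if the arm or the gripper's body presses on something with over 40 N, if the wrist force passes 120 N, or if a joint passes its speed limit or range.

## Working session

There is one attempt and no reset: what is moved stays moved. The work goes in short steps, Python scripts to look and compute and a tool call to move; the robot and the scene stay as the last step left them, time stands still between calls to the robot, and variables do not carry over. Pictures are saved under pics/ and viewed, and the job is handed in when it is done.

Besides the shell and the picture viewer there is one more tool, called as name(argument=value, ...), one argument or row to a line, values as JSON. play_rows: Moves the arm, as the interface text tells. Its arguments: {"type":"object","properties":{"series":{"type":"array","items":{"type":"array","items":{"type":"number"}}},"squeeze":{"type":"number"}},"required":["series"]}

```bash
ls; mkdir -p pics; python3 - <<'E'
from workcell import *
import cv2
print(state())
for n in("scene","top"):
    c=capture(n); cv2.imwrite(f"pics/{n}0.png",c["frame"]); print(n,c["camera_matrix"],c["position"],c["orientation"])
E
```

```text
pics
{'t': 0.0, 'joint_pos': array([-1.3069433 ,  0.32181957, -0.07009764,  1.45165579,  0.02259549,
        1.3707712 , -0.05692789]), 'dq': array([ 1.00602242e-03,  1.93384016e-04, -9.39105736e-05, -5.65708203e-04,
        9.88562364e-04, -9.60198650e-04, -6.43332737e-04]), 'tau': array([ 5.95239356e-06, -4.91291428e+01, -4.04381733e-01, -3.12527275e+01,
       -6.40174979e-02,  4.36315709e-02,  1.88420381e-04]), 'eef_pos': array([0.16056285, 0.62930312, 0.22147347]), 'eef_rot': array([ 0.19459188,  1.56203523, -0.19752147]), 'force': array([ 0.27298737,  0.03394634, -0.11625204]), 'torque': array([-0.02117766, -0.011514  , -0.06424866]), 'gripper_width': 0.08718244418858292}
scene [[412.96127231   0.         252.27852326]
 [  0.         412.96127231 187.49968396]
 [  0.           0.           1.        ]] [ 0.06500194 -0.38350742  0.87075156] [-2.24206312  0.84217359 -0.34871044]
top [[467.71108854   0.         250.53016295]
 [  0.         467.71108854 188.81131419]
 [  0.           0.           1.        ]] [0.49754963 0.16310021 1.00935865] [-2.21522315  2.16192578 -0.0588832 ]
```

View pics/scene0.png

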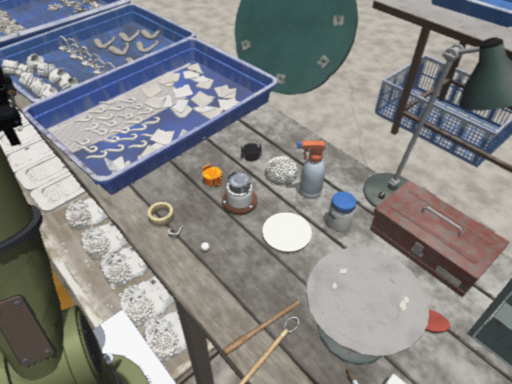

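View pics/top0.png

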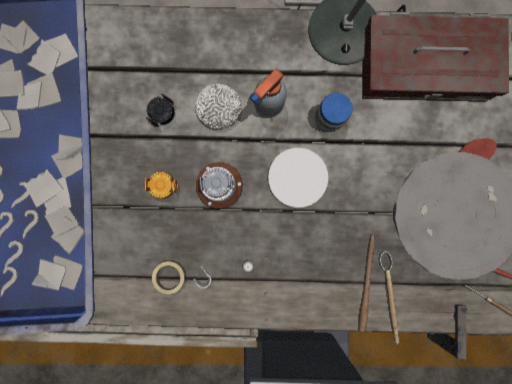

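```bash
cat > h.py <<'E'
import numpy as np, cv2
from scipy.spatial.transform import Rotation as R
def ray(c,u,v,z):
    d=R.from_rotvec(c["orientation"]).as_matrix()@np.linalg.inv(c["camera_matrix"])@np.array([u,v,1.])
    p=np.array(c["position"]); return p+d*(z-p[2])/d[2]
def proj(c,P):
    q=R.from_rotvec(c["orientation"]).as_matrix().T@(np.array(P)-c["position"]); q=c["camera_matrix"]@q
    return q[:2]/q[2]
E
python3 - <<'E'
from workcell import *
from h import *
c=capture("top"); f=c["frame"]
cv2.imwrite("pics/topz.png",cv2.resize(f[155:215,185:255],None,fx=10,fy=10,interpolation=cv2.INTER_CUBIC)[:600,:700])
s=capture("scene"); g=s["frame"]
cv2.imwrite("pics/scz.png",cv2.resize(g[160:220,205:275],None,fx=10,fy=10,interpolation=cv2.INTER_CUBIC))
print(ray(c,220,185,.09), ray(s,239,180,.09))
# bat
m=(f.min(2)>170).astype(np.uint8); m[:,:262]=0; m[:,335:]=0;m[:140]=0;m[215:]=0
cn=max(cv2.findContours(m,0,1)[0],key=cv2.contourArea); e=cv2.fitEllipse(cn); print(e, ray(c,*e[0],.012))
m=(g.min(2)>170).astype(np.uint8); m[:,:258]=0; m[:,320:]=0;m[:205]=0;m[255:]=0
cn=max(cv2.findContours(m,0,1)[0],key=cv2.contourArea); e=cv2.fitEllipse(cn); print(e, ray(s,*e[0],.012))
E
```

```text
[0.5580456  0.22908112 0.09      ] [0.56307821 0.23371123 0.09      ]
((297.89569091796875, 176.918701171875), (58.1434440612793, 58.61851501464844), 125.45963287353516) [0.58451881 0.06859312 0.012     ]
((287.0013122558594, 231.22373962402344), (37.84374237060547, 49.665367126464844), 96.85189819335938) [0.58462091 0.06470608 0.012     ]
```

View pics/topz.png

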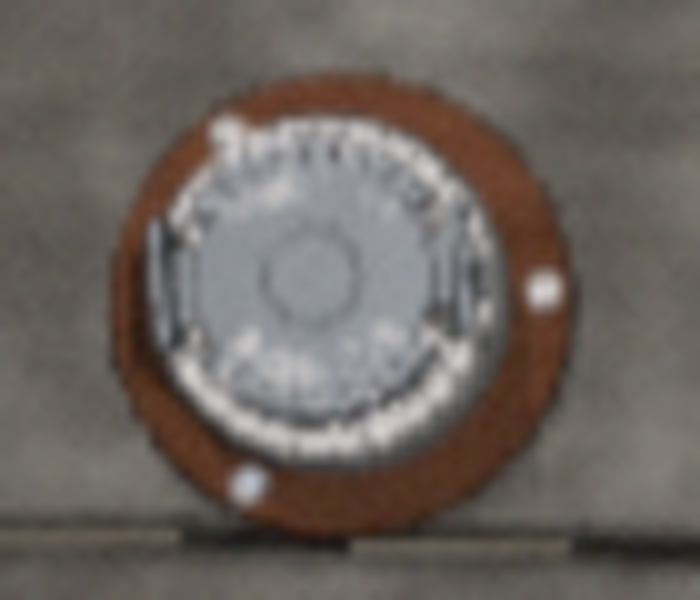

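View pics/scz.png

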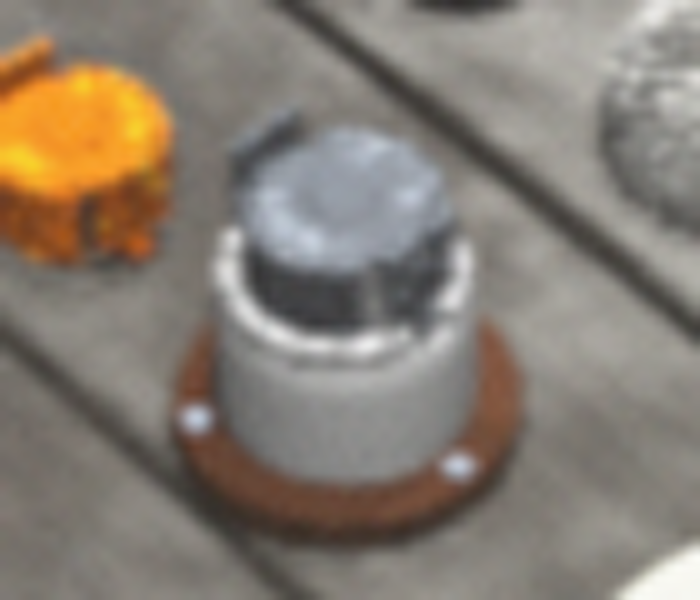

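```bash
cat > ov.py <<'E'
from h import *
def draw(c,x0,y0,w,h,k,cx,cy,yaw,fn,zb=.0595,ins=0):
    im=cv2.resize(c["frame"][y0:y0+h,x0:x0+w],None,fx=k,fy=k,interpolation=cv2.INTER_CUBIC)
    Rz=R.from_euler('z',yaw).as_matrix()
    def L(P,col):
        q=np.array([proj(c,Rz@np.array(p)+[cx,cy,zb]) for p in P]); q=((q-[x0,y0]+.5)*k-.5)
        cv2.polylines(im,[np.round(q).astype(int)],False,col,1,cv2.LINE_AA)
    t=np.linspace(0,2*np.pi,60)
    L([(.0275*np.cos(a),.0275*np.sin(a),.03) for a in t],(0,255,0))
    L([(.034*np.cos(a),.034*np.sin(a),.0055) for a in t],(255,255,0))
    L([(.05*np.cos(a),.05*np.sin(a),-.0455) for a in t],(0,255,255))
    for s in(1,-1):
        o=.031-ins
        L([(x,s*y,.038) for x,y in((.013,o),(-.013,o),(-.013,o-.003),(.013,o-.003),(.013,o))],(0,0,255))
        L([(x,s*o,z) for x,z in((.013,.038),(.013,.0095),(-.013,.0095),(-.013,.038))],(255,0,255))
    cv2.imwrite(fn,im)
E
python3 - <<'E'
from workcell import *
from ov import *
c=capture("top"); s=capture("scene")
f=lambda x,y:(185+(x+.5)/10-.5,155+(y+.5)/10-.5)
print(ray(c,*f(310,278),.0895),ray(c,*f(345,304),.014))
print(ray(c,*f(163,283),.0975),ray(c,*f(462,280),.0975))
g=lambda x,y:(205+(x+.5)/10-.5,160+(y+.5)/10-.5)
print(ray(s,*g(347,197),.0895))
cx,cy=ray(c,*f(310,278),.0895)[:2]
import sys
for i,y in enumerate((0,.12)):
    draw(c,185,155,70,60,10,cx,cy,y,f"pics/a{i}.png"); draw(s,205,160,70,60,10,cx,cy,y,f"pics/b{i}.png")
a=[np.hstack([cv2.resize(cv2.imread(f"pics/{n}{i}.png"),(400,343)) for i in(0,1)]) for n in'ab']
cv2.imwrite("pics/ab.png",cv2.resize(np.vstack(a),(700,600)))
E
```

```text
[0.5631031  0.23804347 0.0895    ] [0.56310445 0.23656555 0.014     ]
[0.56085877 0.26611161 0.0975    ] [0.56285887 0.20766205 0.0975    ]
[0.56575997 0.23587443 0.0895    ]
```

View pics/a1.png

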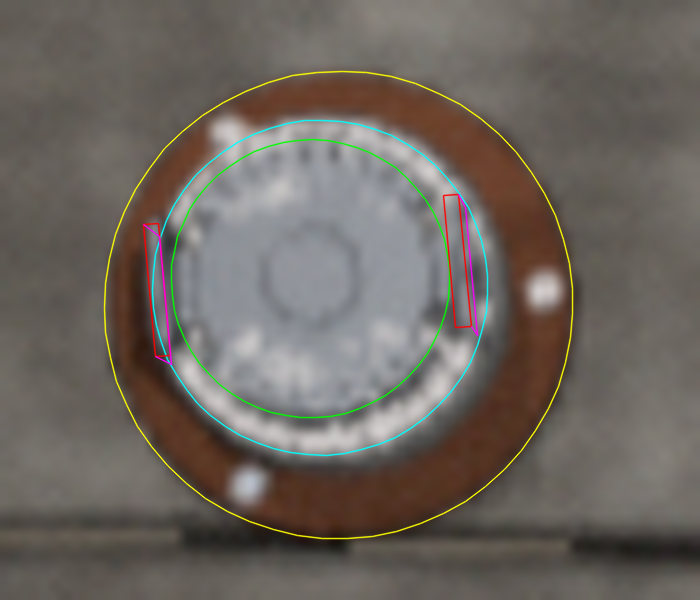

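View pics/b1.png

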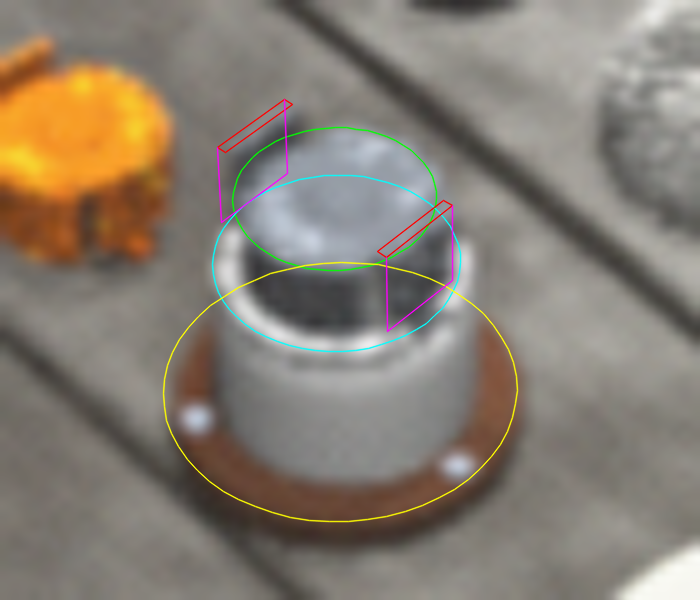

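View pics/a0.png

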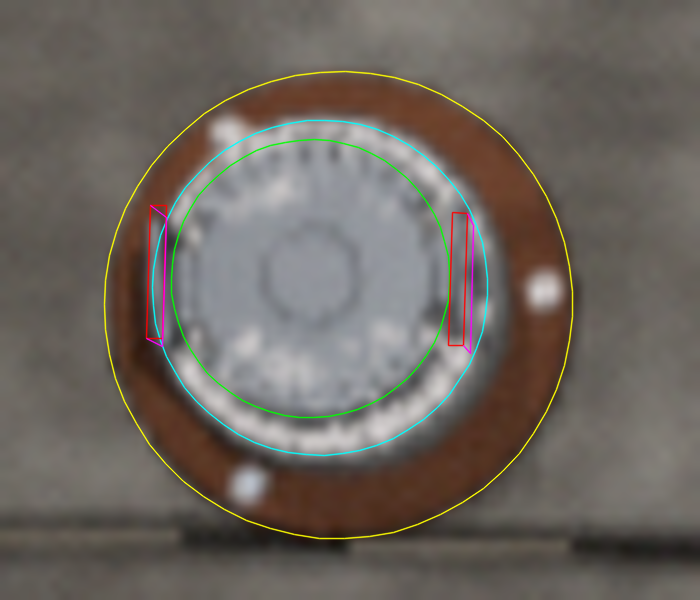

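```bash
python3 - <<'E'
from workcell import *
from ov import *
print(R.from_rotvec(state()["eef_rot"]).as_matrix().round(3), state()["t"])
c=capture("top"); s=capture("scene")
im=cv2.resize(c["frame"][165:203,192:240],None,fx=16,fy=16,interpolation=cv2.INTER_LANCZOS4)[:600]
im=cv2.convertScaleAbs(im,alpha=1.5,beta=-60)
cv2.imwrite("pics/z2.png",im)
E
```

```text
[[-0.     0.247  0.969]
 [-0.001  0.969 -0.247]
 [-1.    -0.001  0.   ]] 0.3
```

View pics/z2.png

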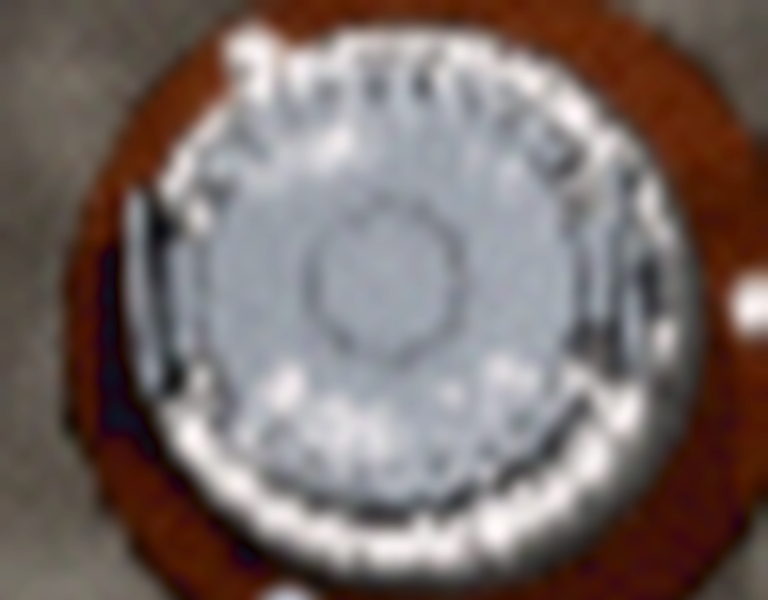

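play_rows(
  series=[
    [0,0,-6.6,1.7,-1.6,0,100],
    [0,0,-6.6,1.7,-1.6,0,100],
    [0,0,-6.6,1.7,-1.6,0,100],
    [0,0,-6.6,1.7,-1.6,0,100],
    [0,0,-6.6,1.7,-1.6,0,100],
    [0,0,-6.6,1.7,-1.6,0,100],
    [0,0,-6.6,1.7,-1.6,0,100],
    [0,0,-6.6,1.7,-1.6,0,100],
  ],
  squeeze=18,
)

```text
t: 1.07
eef_pos: [0.2974, 0.501, 0.2227]
eef_rot: [0.915, 1.37, -0.914]
force: [1.4, 0.3, -0.3]
gripper_width: 0.0871
```

play_rows(
  series=[
    [0,0,-6.6,1.7,-1.6,0,100],
    [0,0,-6.6,1.7,-1.6,0,100],
    [0,0,-6.6,1.7,-1.6,0,100],
    [0,0,-6.6,1.7,-1.6,0,100],
    [0,0,-6.6,1.7,-1.6,0,100],
    [0,0,-6.6,1.7,-1.6,0,100],
    [0,0,-6.6,1.7,-1.6,0,100],
    [0,0,-6.6,1.7,-1.6,0,100],
  ],
)

```text
t: 1.73
eef_pos: [0.4334, 0.373, 0.2228]
eef_rot: [1.587, 0.912, -1.586]
force: [-0.5, 0.3, -0.1]
gripper_width: 0.0872
```

play_rows(
  series=[
    [0,0,-6.6,1.63,-1.71,-0.5,100],
    [0,0,-6.6,1.63,-1.71,-0.5,100],
    [0,0,-6.6,1.63,-1.71,-0.5,100],
    [0,0,-6.6,1.63,-1.71,-0.5,100],
    [0,0,-6.6,1.63,-1.71,-0.5,100],
    [0,0,-6.6,1.63,-1.71,-0.5,100],
    [0,0,-6.6,1.63,-1.71,-0.5,100],
    [0,0,-6.6,1.63,-1.71,-0.5,100],
  ],
)

```text
t: 2.4
eef_pos: [0.5638, 0.2363, 0.1826]
eef_rot: [2.159, 0.132, -2.158]
force: [-0.4, -0.6, -0.3]
gripper_width: 0.087
```

play_rows(
  series=[
    [0,0,0,0,0,-1,100],
    [0,0,0,0,0,-1,100],
    [0,0,0,0,0,-1,100],
    [0,0,0,0,0,0,100],
  ],
)

```text
t: 2.73
eef_pos: [0.5607, 0.238, 0.1498]
eef_rot: [2.149, 0.139, -2.158]
force: [-0.7, -0.0, 0.3]
gripper_width: 0.0871
```

```bash
cat > st.py <<'E'
from workcell import *
from ov import *
s=state(); M=R.from_rotvec(s["eef_rot"]).as_matrix()
print("t",s["t"],"pos",s["eef_pos"].round(4),"jaw deg",np.degrees(np.arctan2(M[1,1],M[0,1])).round(2),"down",M[:,0].round(3))
print("F",s["force"].round(2),"T",s["torque"].round(3),"w",s["gripper_width"].round(4),"q",s["joint_pos"].round(2))
E
cat > sh.py <<'E'
import sys
from st import *
n=sys.argv[1]
o=[]
for k,(x0,y0) in {"scene":(200,155),"top":(185,150)}.items():
    f=capture(k)["frame"]; o.append(cv2.resize(f[y0:y0+80,x0:x0+80],(400,400),interpolation=cv2.INTER_CUBIC))
cv2.imwrite(f"pics/{n}.png",np.hstack(o))
E
python3 sh.py c1
```

```text
t 2.7333 pos [0.5607 0.238  0.1498] jaw deg -82.55 down [-0.004 -0.001 -1.   ]Traceback (most recent call last):
  File "sh.py", line 2, in <module>
    from st import *
  File "st.py", line 5, in <module>
    print("F",s["force"].round(2),"T",s["torque"].round(3),"w",s["gripper_width"].round(4),"q",s["joint_pos"].round(2))
                                                               ^^^^^^^^^^^^^^^^^^^^^^^^
AttributeError: 'float' object has no attribute 'round'
```

```bash
sed -i 's/s\["gripper_width"\].round(4)/round(float(s["gripper_width"]),4)/' st.py; python3 sh.py c1
```

```text
t 2.7333 pos [0.5607 0.238  0.1498] jaw deg -82.55 down [-0.004 -0.001 -1.   ]
F [-0.71 -0.02  0.33] T [-0.007  0.231 -0.01 ] w 0.0871 q [-0.88  0.3   0.52  1.67 -0.16  1.22 -1.76]
```

View pics/c1.png

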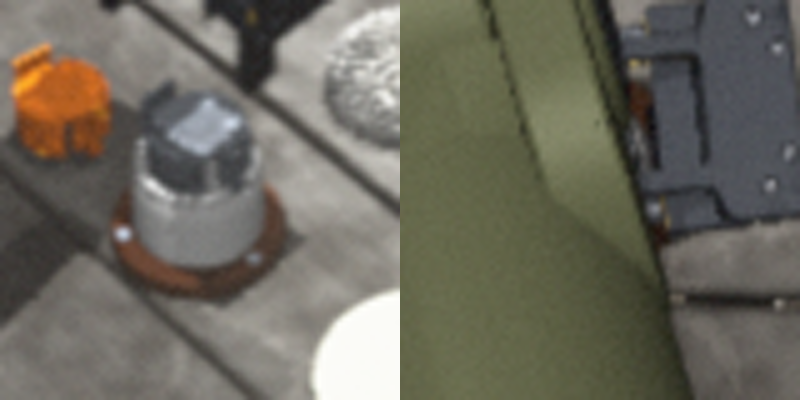

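```bash
cat > full.py <<'E'
import sys
from st import *
n=sys.argv[1]
for k in ("scene","top"):
    c=capture(k); f=c["frame"]; p=proj(c,s["eef_pos"]); print(k,p)
    cv2.imwrite(f"pics/{n}_{k}.png",f)
E
python3 full.py d1
```

```text
t 2.8333 pos [0.562  0.2383 0.152 ] jaw deg -82.56 down [-0.001 -0.    -1.   ]
F [0.22 0.84 0.91] T [-0.051  0.098  0.056] w 0.0876 q [-0.88  0.3   0.52  1.66 -0.16  1.22 -1.76]
scene [237.104394   162.21445661]
top [212.72458771 180.45375657]
```

View pics/d1_scene.png

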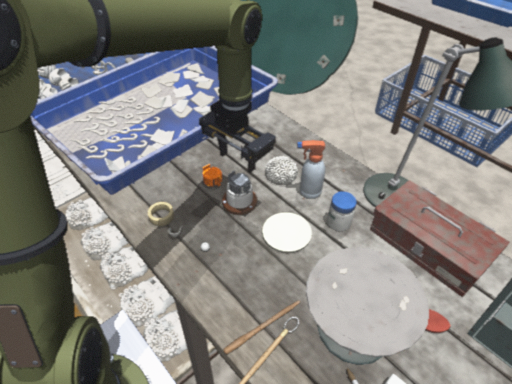

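View pics/d1_top.png

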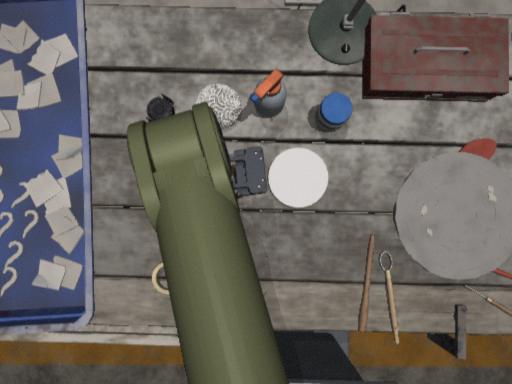

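play_rows(
  series=[
    [0,0,0.3,0.2,-0.15,-1,100],
    [0,0,0,0,0,-1,100],
    [0,0,0,0,0,-1,100],
    [0,0,0,0,0,-1,100],
    [0,0,0,0,0,-0.5,100],
    [0,0,0,0,0,0,100],
    [0,0,0,0,0,0,100],
  ],
)

```text
t: 3.52
eef_pos: [0.5649, 0.2354, 0.107]
eef_rot: [2.152, 0.142, -2.154]
force: [-0.5, -0.9, 0.3]
gripper_width: 0.0871
```

```bash
python3 full.py d2; python3 - <<'E'
import cv2
f=cv2.imread("pics/d2_scene.png")
cv2.imwrite("pics/d2z.png",cv2.resize(f[140:210,200:290],None,fx=8,fy=8,interpolation=cv2.INTER_CUBIC))
E
```

```text
t 3.5167 pos [0.5649 0.2354 0.107 ] jaw deg -82.42 down [-0.001 -0.001 -1.   ]
F [-0.52 -0.88  0.27] T [-0.018  0.172  0.044] w 0.0871 q [-0.86  0.35  0.51  1.71 -0.19  1.14 -1.73]
scene [238.99055648 174.81601829]
top [216.23162478 180.81161009]
```

View pics/d2z.png

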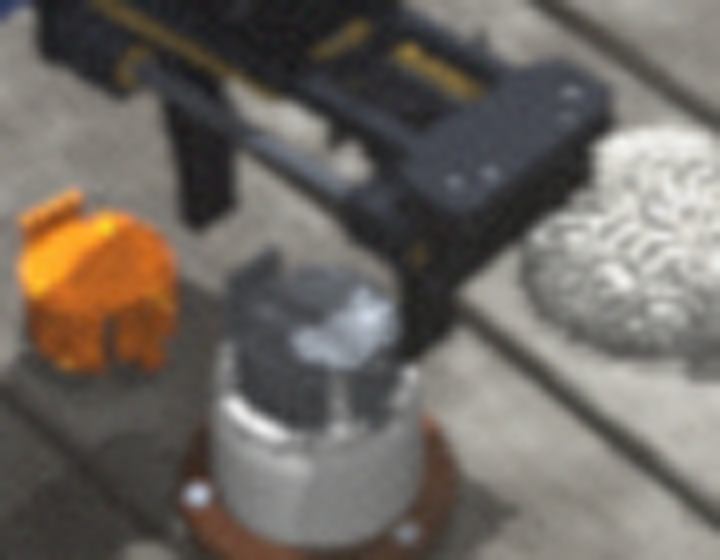

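play_rows(
  series=[
    [0,0,0,0,0.05,-0.7,100],
    [0,0,0,0,0,-0.7,100],
    [0,0,0,0,0,-0.7,100],
    [0,0,0,0,0,-0.7,100],
    [0,0,0,0,0,-0.5,100],
    [0,0,0,0,0,0,100],
    [0,0,0,0,0,0,100],
  ],
)

```text
t: 4.2
eef_pos: [0.5648, 0.2359, 0.074]
eef_rot: [2.152, 0.142, -2.154]
force: [0.3, -0.7, -0.1]
gripper_width: 0.0868
```

```bash
python3 full.py d3; python3 - <<'E'
import cv2
f=cv2.imread("pics/d3_scene.png")
cv2.imwrite("pics/d3z.png",cv2.resize(f[140:210,200:290],None,fx=8,fy=8,interpolation=cv2.INTER_CUBIC))
E
```

```text
t 4.2 pos [0.5648 0.2359 0.074 ] jaw deg -82.42 down [-0.001 -0.001 -1.   ]
F [ 0.31 -0.74 -0.11] T [-0.104  0.09  -0.027] w 0.0868 q [-0.85  0.38  0.5   1.73 -0.21  1.08 -1.72]
scene [239.09905333 183.46316862]
top [217.27736185 182.08091739]
```

View pics/d3z.png

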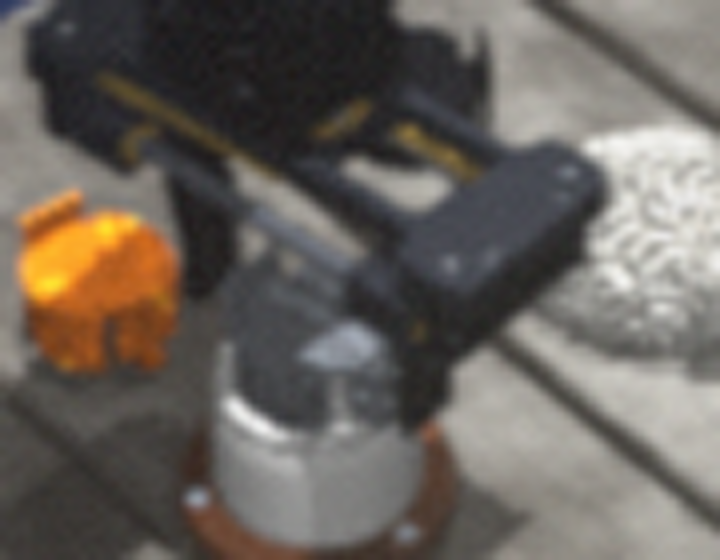

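play_rows(
  series=[
    [0,0,0,0,0,0,60],
    [0,0,0,0,0,0,60],
    [0,0,0,0,0,0,60],
    [0,0,0,0,0,0,60],
    [0,0,0,0,0,0,60],
    [0,0,0,0,0,0,60],
  ],
  squeeze=5,
)

```text
t: 4.8
eef_pos: [0.5653, 0.2357, 0.0748]
eef_rot: [2.153, 0.142, -2.153]
force: [1.4, -1.1, 0.7]
gripper_width: 0.0627
```

```bash
python3 st.py
```

```text
t 4.8 pos [0.5653 0.2357 0.0748] jaw deg -82.43 down [ 0. -0. -1.]
F [ 1.4  -1.09  0.72] T [-0.25   0.195  0.004] w 0.0627 q [-0.85  0.38  0.51  1.73 -0.21  1.08 -1.72]
```

play_rows(
  series=[
    [0,0,0,0,0,0,48],
    [0,0,0,0,0,0,48],
    [0,0,0,0,0,0,48],
    [0,0,0,0,0,0,48],
    [0,0,0,0,0,0,48],
    [0,0,0,0,0,0,48],
  ],
  squeeze=18,
)

```text
t: 5.3
eef_pos: [0.5653, 0.2359, 0.0749]
eef_rot: [2.153, 0.143, -2.153]
force: [0.1, -1.5, 4.3]
gripper_width: 0.05
```

```bash
python3 st.py
```

```text
t 5.3 pos [0.5653 0.2359 0.0749] jaw deg -82.42 down [ 0. -0. -1.]
F [ 0.08 -1.5   4.26] T [-0.369  0.386  0.   ] w 0.05 q [-0.85  0.38  0.5   1.73 -0.21  1.08 -1.72]
```

play_rows(
  series=[
    [0,0,1.5,0,0,0,48],
    [0,0,1.5,0,0,0,48],
    [0,0,1.5,0,0,0,48],
    [0,0,1.5,0,0,0,48],
    [0,0,0,0,0,0,48],
  ],
)

```text
t: 5.72
eef_pos: [0.5654, 0.2363, 0.0749]
eef_rot: [2.095, 0.252, -2.094]
force: [-1.1, -1.2, 5.8]
gripper_width: 0.0503
```

```bash
python3 st.py
```

```text
t 5.7167 pos [0.5654 0.2363 0.0749] jaw deg -76.3 down [ 0.001  0.001 -1.   ]
F [-1.11 -1.23  5.83] T [-0.222  0.251  0.   ] w 0.0503 q [-0.84  0.38  0.49  1.73 -0.2   1.08 -1.62]
```

```bash
cat >> st.py <<'E'
ax=M[:,0]
print("Tz %.5f"%s["torque"][2],"tau",s["tau"].round(3))
E
python3 st.py
```

```text
t 5.7167 pos [0.5654 0.2363 0.0749] jaw deg -76.3 down [ 0.001  0.001 -1.   ]
F [-1.11 -1.23  5.83] T [-0.222  0.251  0.   ] w 0.0503 q [-0.84  0.38  0.49  1.73 -0.2   1.08 -1.62]
Tz 0.00038 tau [ -0.376 -41.885   4.872 -25.907  -0.178  -0.323   0.325]
```

play_rows(
  series=[
    [0,0,1.5,0,0,0,48],
    [0,0,1.5,0,0,0,48],
    [0,0,1.5,0,0,0,48],
    [0,0,1.5,0,0,0,48],
    [0,0,0,0,0,0,48],
  ],
)

```text
t: 6.13
eef_pos: [0.5654, 0.2366, 0.0749]
eef_rot: [2.036, 0.354, -2.034]
force: [-0.6, -0.2, 4.9]
gripper_width: 0.0503
```

```bash
python3 st.py
```

```text
t 6.1333 pos [0.5654 0.2366 0.0749] jaw deg -70.31 down [ 0.001  0.001 -1.   ]
F [-0.65 -0.22  4.86] T [-0.112  0.217 -0.077] w 0.0503 q [-0.82  0.38  0.47  1.73 -0.19  1.08 -1.52]
Tz -0.07712 tau [-6.1000e-02 -4.1947e+01  4.9680e+00 -2.5600e+01 -4.0000e-03 -1.5500e-01
  3.0500e-01]
```

play_rows(
  series=[
    [0,0,1.5,0,0,0,48],
    [0,0,1.5,0,0,0,48],
    [0,0,1.5,0,0,0,48],
    [0,0,1.5,0,0,0,48],
    [0,0,1.5,0,0,0,48],
    [0,0,1.5,0,0,0,48],
    [0,0,0,0,0,0,48],
  ],
)

```text
t: 6.72
eef_pos: [0.5654, 0.2368, 0.0749]
eef_rot: [1.942, 0.497, -1.94]
force: [0.1, 1.0, 5.1]
gripper_width: 0.05
```

```bash
python3 st.py
```

```text
t 6.7167 pos [0.5654 0.2368 0.0749] jaw deg -61.33 down [ 0.001  0.001 -1.   ]
F [0.06 1.04 5.14] T [-0.025  0.192 -0.066] w 0.05 q [-0.8   0.37  0.44  1.73 -0.18  1.08 -1.37]
Tz -0.06596 tau [  0.183 -42.137   4.911 -25.512   0.124  -0.098   0.3  ]
```

play_rows(
  series=[
    [0,0,1,0,0,0,48],
    [0,0,1,0,0,0,48],
    [0,0,1,0,0,0,48],
    [0,0,1,0,0,0,48],
    [0,0,0,0,0,0,48],
  ],
)

```text
t: 7.13
eef_pos: [0.5654, 0.2368, 0.0749]
eef_rot: [1.9, 0.557, -1.898]
force: [-0.6, 0.9, 4.8]
gripper_width: 0.05
```

```bash
python3 st.py
```

```text
t 7.1333 pos [0.5654 0.2368 0.0749] jaw deg -57.36 down [ 0.001  0.001 -1.   ]
F [-0.61  0.94  4.83] T [-0.021  0.175  0.032] w 0.05 q [-0.79  0.37  0.43  1.73 -0.17  1.08 -1.31]
Tz 0.03196 tau [  0.208 -42.208   4.844 -25.513   0.149  -0.102   0.222]
```

play_rows(
  series=[
    [0,0,1,0,0,0,48],
    [0,0,1,0,0,0,48],
    [0,0,0,0,0,0,48],
  ],
)

```text
t: 7.38
eef_pos: [0.5654, 0.2368, 0.0749]
eef_rot: [1.878, 0.586, -1.876]
force: [0.3, 0.5, 4.9]
gripper_width: 0.0499
```

```bash
python3 st.py
```

```text
t 7.3833 pos [0.5654 0.2368 0.0749] jaw deg -55.36 down [ 0.001  0.001 -1.   ]
F [0.26 0.48 4.86] T [ 0.003  0.248 -0.054] w 0.0499 q [-0.79  0.37  0.42  1.73 -0.17  1.08 -1.28]
Tz -0.05433 tau [  0.218 -42.25    4.796 -25.524   0.161  -0.107   0.227]
```

play_rows(
  series=[
    [0,0,1,0,0,0,48],
    [0,0,1,0,0,0,48],
    [0,0,0,0,0,0,48],
  ],
)

```text
t: 7.63
eef_pos: [0.5653, 0.2368, 0.0749]
eef_rot: [1.856, 0.615, -1.854]
force: [-0.7, 0.1, 5.1]
gripper_width: 0.0501
```

```bash
python3 st.py
```

```text
t 7.6333 pos [0.5653 0.2368 0.0749] jaw deg -53.36 down [ 0.001  0.001 -1.   ]
F [-0.75  0.05  5.11] T [ 0.039  0.234 -0.021] w 0.0501 q [-0.78  0.37  0.42  1.73 -0.17  1.08 -1.24]
Tz -0.02082 tau [  0.243 -42.289   4.755 -25.533   0.164  -0.114   0.22 ]
```

play_rows(
  series=[
    [0,0,1,0,0,0,48],
    [0,0,1,0,0,0,48],
    [0,0,0,0,0,0,48],
  ],
)

```text
t: 7.88
eef_pos: [0.5653, 0.2369, 0.0749]
eef_rot: [1.833, 0.643, -1.831]
force: [0.1, 0.8, 5.4]
gripper_width: 0.0501
```

```bash
python3 st.py
```

```text
t 7.8833 pos [0.5653 0.2369 0.0749] jaw deg -51.36 down [ 0.001  0.001 -1.   ]
F [0.06 0.82 5.37] T [ 0.01   0.191 -0.088] w 0.0501 q [-0.78  0.37  0.41  1.73 -0.17  1.07 -1.21]
Tz -0.08833 tau [  0.256 -42.327   4.704 -25.544   0.176  -0.121   0.228]
```

play_rows(
  series=[
    [0,0,1,0,0,0,48],
    [0,0,1,0,0,0,48],
    [0,0,0,0,0,0,48],
  ],
)

```text
t: 8.13
eef_pos: [0.5653, 0.2369, 0.0749]
eef_rot: [1.811, 0.671, -1.809]
force: [-0.9, 0.4, 5.0]
gripper_width: 0.0499
```

```bash
python3 st.py
```

```text
t 8.1333 pos [0.5653 0.2369 0.0749] jaw deg -49.36 down [ 0.001  0.001 -1.   ]
F [-0.93  0.4   4.95] T [ 0.01   0.215 -0.125] w 0.0499 q [-0.77  0.37  0.4   1.73 -0.16  1.07 -1.18]
Tz -0.12537 tau [  0.276 -42.363   4.658 -25.552   0.179  -0.128   0.223]
```

play_rows(
  series=[
    [0,0,1,0,0,0,48],
    [0,0,1,0,0,0,48],
    [0,0,0,0,0,0,48],
  ],
)

```text
t: 8.38
eef_pos: [0.5653, 0.2369, 0.0749]
eef_rot: [1.788, 0.698, -1.786]
force: [-0.3, 0.5, 4.5]
gripper_width: 0.0501
```

```bash
python3 st.py
```

```text
t 8.3833 pos [0.5653 0.2369 0.0749] jaw deg -47.36 down [ 0.001  0.001 -1.   ]
F [-0.34  0.49  4.54] T [ 0.046  0.19  -0.068] w 0.0501 q [-0.77  0.37  0.4   1.73 -0.16  1.07 -1.14]
Tz -0.06803 tau [  0.293 -42.398   4.61  -25.561   0.181  -0.136   0.219]
```

play_rows(
  series=[
    [0,0,1,0,0,0,48],
    [0,0,1,0,0,0,48],
    [0,0,0,0,0,0,48],
  ],
)

```text
t: 8.63
eef_pos: [0.5653, 0.2369, 0.0749]
eef_rot: [1.765, 0.725, -1.763]
force: [-0.5, 0.2, 5.4]
gripper_width: 0.0501
```

```bash
python3 st.py
```

```text
t 8.6333 pos [0.5653 0.2369 0.0749] jaw deg -45.36 down [ 0.001  0.001 -1.   ]
F [-0.51  0.23  5.45] T [ 0.026  0.224 -0.051] w 0.0501 q [-0.76  0.37  0.39  1.73 -0.16  1.07 -1.11]
Tz -0.05096 tau [  0.307 -42.43    4.559 -25.57    0.183  -0.144   0.217]
```

play_rows(
  series=[
    [0,0,1,0,0,0,48],
    [0,0,1,0,0,0,48],
    [0,0,0,0,0,0,48],
  ],
)

```text
t: 8.88
eef_pos: [0.5653, 0.2369, 0.0749]
eef_rot: [1.742, 0.751, -1.74]
force: [-0.8, 0.0, 4.9]
gripper_width: 0.0498
```

```bash
python3 st.py
```

```text
t 8.8833 pos [0.5653 0.2369 0.0749] jaw deg -43.36 down [ 0.001  0.001 -1.   ]
F [-0.81  0.05  4.88] T [ 0.049  0.211 -0.076] w 0.0498 q [-0.76  0.37  0.39  1.73 -0.16  1.07 -1.08]
Tz -0.07604 tau [  0.317 -42.459   4.505 -25.578   0.184  -0.153   0.215]
```

play_rows(
  series=[
    [0,0,1,0,0,0,48],
    [0,0,1,0,0,0,48],
    [0,0,0,0,0,0,48],
  ],
)

```text
t: 9.13
eef_pos: [0.5652, 0.2369, 0.0749]
eef_rot: [1.719, 0.777, -1.717]
force: [-1.3, 0.9, 5.9]
gripper_width: 0.0502
```

```bash
python3 st.py
```

```text
t 9.1333 pos [0.5652 0.2369 0.0749] jaw deg -41.36 down [ 0.001  0.001 -1.   ]
F [-1.31  0.87  5.87] T [-0.016  0.286 -0.036] w 0.0502 q [-0.75  0.37  0.38  1.73 -0.15  1.07 -1.04]
Tz -0.03586 tau [  0.325 -42.489   4.449 -25.585   0.185  -0.161   0.215]
```

play_rows(
  series=[
    [0,0,1,0,0,0,48],
    [0,0,1,0,0,0,48],
    [0,0,0,0,0,0,48],
  ],
)

```text
t: 9.38
eef_pos: [0.5652, 0.2369, 0.0749]
eef_rot: [1.696, 0.803, -1.694]
force: [-0.8, 0.5, 4.7]
gripper_width: 0.05
```

```bash
python3 full.py d4; python3 - <<'E'
import cv2
f=cv2.imread("pics/d4_scene.png")
cv2.imwrite("pics/d4z.png",cv2.resize(f[140:210,200:290],None,fx=8,fy=8,interpolation=cv2.INTER_CUBIC))
E
```

```text
t 9.3833 pos [0.5652 0.2369 0.0749] jaw deg -39.36 down [ 0.001  0.001 -1.   ]
F [-0.84  0.5   4.73] T [0.018 0.271 0.004] w 0.05 q [-0.75  0.37  0.37  1.73 -0.15  1.07 -1.01]
Tz 0.00382 tau [  0.331 -42.512   4.389 -25.59    0.186  -0.171   0.216]
scene [238.94194976 182.95844102]
top [216.7085024  181.84998553]
```

View pics/d4z.png

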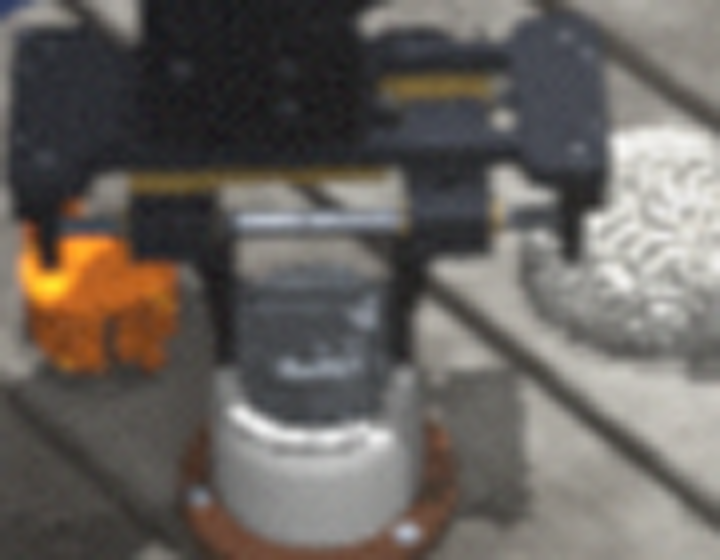

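Cap (around 310,340 in the zoom) is held between both fingers (at 220 and 400) and has clearly turned with them. 43° so far with flat torque; continuing.

play_rows(
  series=[
    [0,0,1,0,0,0,48],
    [0,0,1,0,0,0,48],
    [0,0,0,0,0,0,48],
  ],
)

```text
t: 9.73
eef_pos: [0.5652, 0.2369, 0.0749]
eef_rot: [1.672, 0.828, -1.67]
force: [-0.5, -0.5, 5.3]
gripper_width: 0.0499
```

```bash
python3 st.py
```

```text
t 9.7333 pos [0.5652 0.2369 0.0749] jaw deg -37.36 down [ 0.001  0.001 -1.   ]
F [-0.54 -0.46  5.3 ] T [ 0.006  0.284 -0.024] w 0.0499 q [-0.74  0.37  0.37  1.73 -0.15  1.07 -0.98]
Tz -0.02403 tau [  0.326 -42.525   4.323 -25.593   0.187  -0.182   0.22 ]
```

play_rows(
  series=[
    [0,0,1,0,0,0,48],
    [0,0,1,0,0,0,48],
    [0,0,0,0,0,0,48],
  ],
)

```text
t: 9.98
eef_pos: [0.5652, 0.2369, 0.0749]
eef_rot: [1.649, 0.852, -1.647]
force: [-0.2, 0.6, 5.4]
gripper_width: 0.0505
```

```bash
python3 st.py
```

```text
t 9.9833 pos [0.5652 0.2369 0.0749] jaw deg -35.36 down [ 0.001  0.001 -1.   ]
F [-0.15  0.65  5.44] T [ 0.001  0.27  -0.078] w 0.0505 q [-0.74  0.36  0.36  1.73 -0.15  1.07 -0.95]
Tz -0.07788 tau [  0.337 -42.521   4.264 -25.584   0.18   -0.197   0.212]
```

play_rows(
  series=[
    [0,0,1,0,0,0,48],
    [0,0,1,0,0,0,48],
    [0,0,0,0,0,0,48],
  ],
)

```text
t: 10.23
eef_pos: [0.5652, 0.2369, 0.075]
eef_rot: [1.625, 0.876, -1.623]
force: [0.1, -0.2, 5.8]
gripper_width: 0.0502
```

```bash
python3 st.py
```

```text
t 10.2333 pos [0.5652 0.2369 0.075 ] jaw deg -33.36 down [ 0.001  0.001 -1.   ]
F [ 0.06 -0.15  5.84] T [-0.015  0.294 -0.063] w 0.0502 q [-0.73  0.36  0.36  1.73 -0.14  1.07 -0.91]
Tz -0.06314 tau [  0.327 -42.479   4.185 -25.561   0.18   -0.221   0.22 ]
```

play_rows(
  series=[
    [0,0,1,0,0,0,48],
    [0,0,1,0,0,0,48],
    [0,0,0,0,0,0,48],
  ],
)

```text
t: 10.48
eef_pos: [0.5653, 0.2369, 0.075]
eef_rot: [1.601, 0.899, -1.599]
force: [-1.2, -0.1, 5.4]
gripper_width: 0.0499
```

```bash
python3 st.py
```

```text
t 10.4833 pos [0.5653 0.2369 0.075 ] jaw deg -31.36 down [ 0.001  0.001 -1.   ]
F [-1.17 -0.14  5.35] T [-0.045  0.336 -0.085] w 0.0499 q [-0.73  0.36  0.35  1.73 -0.14  1.07 -0.88]
Tz -0.08538 tau [  0.329 -42.33    4.104 -25.484   0.16   -0.267   0.203]
```

play_rows(
  series=[
    [0,0,1,0,0,0,48],
    [0,0,0.5,0,0,0,48],
    [0,0,0,0,0,0,48],
  ],
)

```text
t: 10.73
eef_pos: [0.5653, 0.2369, 0.0751]
eef_rot: [1.583, 0.916, -1.581]
force: [-0.5, 1.1, 5.5]
gripper_width: 0.05
```

```bash
python3 st.py
```

```text
t 10.7333 pos [0.5653 0.2369 0.0751] jaw deg -29.88 down [ 0.001  0.001 -1.   ]
F [-0.52  1.12  5.51] T [-0.028  0.296 -0.075] w 0.05 q [-0.73  0.36  0.35  1.73 -0.14  1.07 -0.85]
Tz -0.07511 tau [  0.308 -42.249   4.043 -25.44    0.153  -0.29    0.143]
```

play_rows(
  series=[
    [0,0,0.8,0,0,0,48],
    [0,0,0.7,0,0,0,48],
    [0,0,0,0,0,0,48],
  ],
)

```text
t: 10.98
eef_pos: [0.5653, 0.2369, 0.0751]
eef_rot: [1.565, 0.934, -1.563]
force: [-0.6, 0.4, 6.7]
gripper_width: 0.0499
```

```bash
python3 st.py
```

```text
t 10.9833 pos [0.5653 0.2369 0.0751] jaw deg -28.37 down [ 0.001  0.001 -1.   ]
F [-0.62  0.42  6.65] T [-0.043  0.287 -0.095] w 0.0499 q [-0.72  0.36  0.34  1.73 -0.14  1.07 -0.83]
Tz -0.09478 tau [  0.298 -42.228   3.981 -25.419   0.147  -0.297   0.166]
```

play_rows(
  series=[
    [0,0,0,0,0,0.03,48],
    [0,0,0,0,0,0.03,48],
    [0,0,0,0,0,0,48],
  ],
)

```text
t: 11.23
eef_pos: [0.5653, 0.2369, 0.0756]
eef_rot: [1.565, 0.933, -1.563]
force: [-0.3, 1.3, 5.0]
gripper_width: 0.05
```

```bash
python3 st.py
```

```text
t 11.2333 pos [0.5653 0.2369 0.0756] jaw deg -28.4 down [ 0.001  0.001 -1.   ]
F [-0.25  1.29  5.05] T [-0.04   0.223 -0.054] w 0.05 q [-0.72  0.36  0.34  1.73 -0.14  1.07 -0.83]
Tz -0.05394 tau [  0.278 -42.752   4.044 -25.668   0.138  -0.155   0.048]
```

play_rows(
  series=[
    [0,0,0,0,0,0.03,48],
    [0,0,0,0,0,0.04,48],
    [0,0,0,0,0,0,48],
  ],
)

```text
t: 11.48
eef_pos: [0.5652, 0.2369, 0.0761]
eef_rot: [1.565, 0.933, -1.563]
force: [0.7, 0.7, 4.8]
gripper_width: 0.0503
```

```bash
python3 st.py
```

```text
t 11.4833 pos [0.5652 0.2369 0.0761] jaw deg -28.39 down [ 0.001  0.001 -1.   ]
F [0.65 0.66 4.82] T [ 0.111  0.082 -0.082] w 0.0503 q [-0.72  0.36  0.34  1.73 -0.14  1.08 -0.83]
Tz -0.08176 tau [  0.568 -43.158   4.377 -25.651   0.308   0.103   0.048]
```

play_rows(
  series=[
    [0,0,0,0,0,0.05,48],
    [0,0,0,0,0,0.05,48],
    [0,0,0,0,0,0,48],
  ],
)

```text
t: 11.73
eef_pos: [0.5649, 0.2362, 0.0765]
eef_rot: [1.564, 0.933, -1.565]
force: [-0.5, 0.6, 1.4]
gripper_width: 0.0502
```

```bash
python3 st.py
```

```text
t 11.7333 pos [0.5649 0.2362 0.0765] jaw deg -28.4 down [-0. -0. -1.]
F [-0.48  0.63  1.43] T [ 0.227 -0.019  0.01 ] w 0.0502 q [-0.72  0.36  0.34  1.73 -0.14  1.08 -0.83]
Tz 0.01034 tau [ 7.0700e-01 -4.4502e+01  4.6470e+00 -2.6461e+01  3.2800e-01  2.7700e-01
 -8.0000e-03]
```

play_rows(
  series=[
    [0,0,0,0,0,0.05,48],
    [0,0,0,0,0,0,48],
    [0,0,0,0,0,0,48],
  ],
)

```text
t: 11.98
eef_pos: [0.5643, 0.2356, 0.0765]
eef_rot: [1.562, 0.932, -1.566]
force: [0.1, 0.2, -1.2]
gripper_width: 0.0502
```

```bash
python3 st.py
```

```text
t 11.9833 pos [0.5643 0.2356 0.0765] jaw deg -28.41 down [-0.002 -0.001 -1.   ]
F [ 0.07  0.22 -1.16] T [0.016 0.154 0.037] w 0.0502 q [-0.72  0.36  0.34  1.73 -0.14  1.08 -0.83]
Tz 0.03717 tau [ 3.7500e-01 -4.6324e+01  4.5360e+00 -2.8377e+01  1.4500e-01 -4.1000e-02
 -1.2000e-02]
```

play_rows(
  series=[
    [0,0,0,0,0,0.05,48],
    [0,0,0,0,0,0,48],
    [0,0,0,0,0,0,48],
  ],
)

```text
t: 12.23
eef_pos: [0.5645, 0.2358, 0.0774]
eef_rot: [1.563, 0.932, -1.566]
force: [-0.6, 0.5, -1.0]
gripper_width: 0.0495
```

```bash
python3 st.py
```

```text
t 12.2333 pos [0.5645 0.2358 0.0774] jaw deg -28.41 down [-0.001 -0.001 -1.   ]
F [-0.59  0.53 -1.01] T [-0.017  0.28  -0.023] w 0.0495 q [-0.72  0.36  0.34  1.73 -0.13  1.08 -0.83]
Tz -0.02259 tau [ 4.6200e-01 -4.6568e+01  4.6540e+00 -2.8911e+01  1.6500e-01 -2.8700e-01
 -1.9000e-02]
```

play_rows(
  series=[
    [0,0,0,0,0,0.1,48],
    [0,0,0,0,0,0.1,48],
    [0,0,0,0,0,0.1,48],
    [0,0,0,0,0,0,48],
  ],
)

```text
t: 12.57
eef_pos: [0.5652, 0.2362, 0.0812]
eef_rot: [1.565, 0.932, -1.564]
force: [-1.0, 0.8, -2.2]
gripper_width: 0.05
```

```bash
python3 st.py
```

```text
t 12.5667 pos [0.5652 0.2362 0.0812] jaw deg -28.41 down [ 0.  0. -1.]
F [-0.98  0.76 -2.21] T [0.089 0.328 0.079] w 0.05 q [-0.72  0.36  0.34  1.72 -0.13  1.09 -0.83]
Tz 0.07872 tau [ 5.5400e-01 -4.6311e+01  4.7040e+00 -2.8898e+01  2.2600e-01 -2.9100e-01
 -2.5000e-02]
```

play_rows(
  series=[
    [0,0,0,0,0,0.4,48],
    [0,0,0,0,0,0.5,48],
    [0,0,0,0,0,0.7,48],
    [0,0,0,0,0,0.9,48],
    [0,0,0,0,0,1,48],
    [0,0,0,0,0,1,48],
    [0,0,0,0,0,0.8,48],
    [0,0,0,0,0,0.5,48],
  ],
)

```text
t: 13.23
eef_pos: [0.5659, 0.2363, 0.1409]
eef_rot: [1.567, 0.932, -1.562]
force: [0.6, 0.1, -0.1]
gripper_width: 0.0495
```

play_rows(
  series=[
    [0,0,0,0,0,0.3,48],
    [0,0,0,0,0,0,48],
    [0,0,0,0,0,0,48],
  ],
)

```text
t: 13.48
eef_pos: [0.5649, 0.236, 0.1417]
eef_rot: [1.564, 0.932, -1.565]
force: [-0.7, -0.3, -1.3]
gripper_width: 0.0499
```

```bash
python3 full.py d5
```

```text
t 13.4833 pos [0.5649 0.236  0.1417] jaw deg -28.4 down [-0. -0. -1.]
F [-0.74 -0.3  -1.32] T [-0.068  0.054 -0.014] w 0.0499 q [-0.73  0.3   0.35  1.67 -0.11  1.2  -0.85]
Tz -0.01394 tau [ 2.5000e-02 -4.5123e+01  3.6460e+00 -3.0498e+01 -5.6000e-02 -3.8000e-02
 -3.0000e-03]
scene [238.59688597 165.08154954]
top [214.43710424 179.3485474 ]
```

View pics/d5_scene.png

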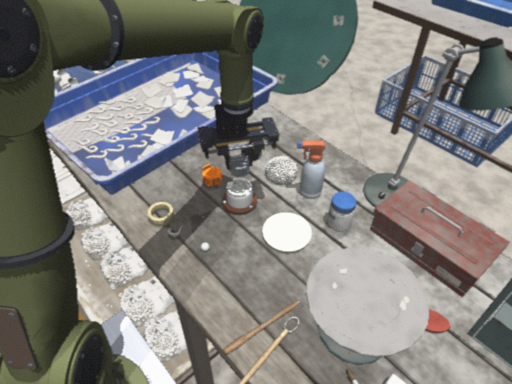

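play_rows(
  series=[
    [0,0,-3,0.1,-1,0,48],
    [0,0,-6,0.2,-2,0,48],
    [0,0,-6,0.2,-2.2,0,48],
    [0,0,-6,0.2,-2.2,0,48],
    [0,0,-6,0.2,-2.2,0,48],
    [0,0,-6,0.2,-2.2,0,48],
    [0,0,-6,0.2,-2.2,0,48],
    [0,0,-6,0.2,-1.6,0,48],
  ],
)

```text
t: 14.25
eef_pos: [0.5798, 0.0774, 0.1415]
eef_rot: [2.069, 0.293, -2.071]
force: [-0.2, -0.4, -1.4]
gripper_width: 0.0495
```

play_rows(
  series=[
    [0,0,-5,0,-1,-1,48],
    [0,0,-4,0,-0.3,-1.5,48],
    [0,0,0,0,0,-1.5,48],
    [0,0,0,0,0,-1.5,48],
    [0,0,0,0,0,-1.5,48],
    [0,0,0,0,0,-1,48],
    [0,0,0,0,0,-0.5,48],
    [0,0,0,0,0,0,48],
  ],
)

```text
t: 14.92
eef_pos: [0.5791, 0.0669, 0.0555]
eef_rot: [2.15, 0.142, -2.155]
force: [0.3, 1.3, -0.7]
gripper_width: 0.0502
```

```bash
python3 full.py d6;  python3 - <<'E'
import cv2
f=cv2.imread("pics/d6_scene.png")
cv2.imwrite("pics/d6z.png",cv2.resize(f[180:260,240:340],None,fx=7,fy=7,interpolation=cv2.INTER_CUBIC))
E
```

```text
t 14.9167 pos [0.5791 0.0669 0.0555] jaw deg -82.41 down [-0.003 -0.001 -1.   ]
F [ 0.33  1.29 -0.71] T [-0.09   0.138  0.01 ] w 0.0502 q [-0.62  0.35  0.55  1.82 -0.21  1.03 -1.43]
Tz 0.01017 tau [ 1.4200e-01 -4.1469e+01  6.0030e+00 -2.7235e+01 -6.2000e-02 -2.2500e-01
  3.4000e-02]
scene [285.95263965 221.23426303]
top [300.74263702 177.78800801]
```

View pics/d6z.png

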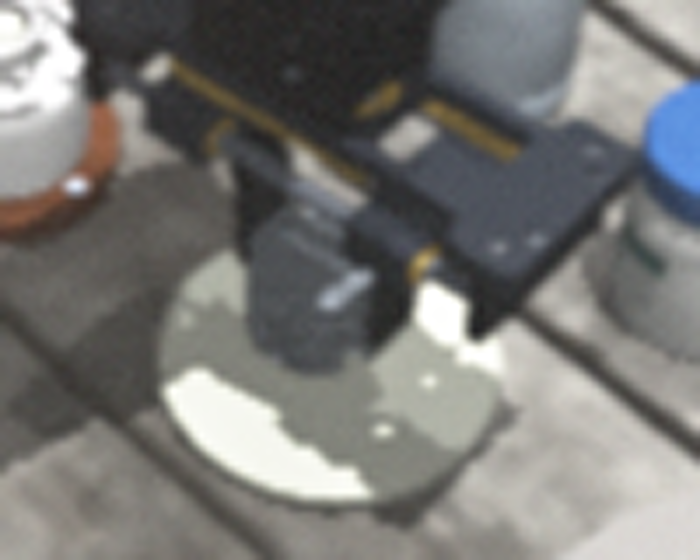

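play_rows(
  series=[
    [0,0,0,0,0,-0.8,48],
    [0,0,0,0,0,-0.8,48],
    [0,0,0,0,0,-0.6,48],
    [0,0,0,0,0,-0.2,48],
    [0,0,0,0,0,0,48],
    [0,0,0,0,0,0,48],
  ],
)

```text
t: 15.52
eef_pos: [0.58, 0.067, 0.0327]
eef_rot: [2.152, 0.142, -2.153]
force: [0.5, -0.3, -1.5]
gripper_width: 0.0497
```

play_rows(
  series=[
    [0,0,0,0,0,-0.1,48],
    [0,0,0,0,0,-0.1,48],
    [0,0,0,0,0,0,48],
  ],
)

```text
t: 15.77
eef_pos: [0.5802, 0.0671, 0.0309]
eef_rot: [2.153, 0.143, -2.153]
force: [-1.1, 0.5, -2.1]
gripper_width: 0.05
```

```bash
python3 st.py
```

```text
t 15.7667 pos [0.5802 0.0671 0.0309] jaw deg -82.41 down [ 0.  0. -1.]
F [-1.07  0.51 -2.14] T [-0.03   0.128  0.006] w 0.05 q [-0.61  0.38  0.54  1.84 -0.23  0.98 -1.41]
Tz 0.00613 tau [ 4.3000e-02 -4.2797e+01  6.3920e+00 -2.6460e+01 -3.5000e-02 -1.1100e-01
  5.0000e-03]
```

play_rows(
  series=[
    [0,0,0,0,0,-0.1,48],
    [0,0,0,0,0,-0.1,48],
    [0,0,0,0,0,0,48],
  ],
)

```text
t: 16.02
eef_pos: [0.58, 0.067, 0.0287]
eef_rot: [2.152, 0.143, -2.153]
force: [-0.2, -0.5, -0.9]
gripper_width: 0.05
```

play_rows(
  series=[
    [0,0,0,0,0,-0.08,48],
    [0,0,0,0,0,0,48],
    [0,0,0,0,0,0,48],
  ],
)

```text
t: 16.27
eef_pos: [0.5801, 0.067, 0.0281]
eef_rot: [2.153, 0.143, -2.153]
force: [0.3, 0.4, -0.2]
gripper_width: 0.0502
```

```bash
python3 st.py
```

```text
t 16.2667 pos [0.5801 0.067  0.0281] jaw deg -82.41 down [-0. -0. -1.]
F [ 0.26  0.38 -0.16] T [-0.105  0.152 -0.017] w 0.0502 q [-0.61  0.39  0.54  1.84 -0.24  0.98 -1.41]
Tz -0.01688 tau [-1.0000e-03 -4.2804e+01  6.3790e+00 -2.6185e+01 -3.0000e-02 -6.7000e-02
 -0.0000e+00]
```

Steps of 0.7 mm until the bat is felt.

play_rows(
  series=[
    [0,0,0,0,0,-0.07,48],
    [0,0,0,0,0,0,48],
    [0,0,0,0,0,0,48],
  ],
)

```text
t: 16.52
eef_pos: [0.5803, 0.067, 0.0275]
eef_rot: [2.153, 0.143, -2.153]
force: [0.4, -0.5, 0.2]
gripper_width: 0.05
```

```bash
python3 st.py
```

```text
t 16.5167 pos [0.5803 0.067  0.0275] jaw deg -82.41 down [ 0. -0. -1.]
F [ 0.43 -0.54  0.18] T [-0.085  0.179 -0.01 ] w 0.05 q [-0.61  0.39  0.53  1.84 -0.24  0.97 -1.41]
Tz -0.00998 tau [-1.4000e-02 -4.2411e+01  6.3000e+00 -2.5852e+01 -3.0000e-02 -8.1000e-02
 -1.0000e-03]
```

play_rows(
  series=[
    [0,0,0,0,0,-0.06,48],
    [0,0,0,0,0,0,48],
    [0,0,0,0,0,0,48],
  ],
)

```text
t: 16.77
eef_pos: [0.5803, 0.0671, 0.0274]
eef_rot: [2.153, 0.143, -2.153]
force: [-2.3, -0.3, 5.5]
gripper_width: 0.0501
```

```bash
python3 st.py
```

```text
t 16.7667 pos [0.5803 0.0671 0.0274] jaw deg -82.41 down [ 0.  0. -1.]
F [-2.3  -0.34  5.46] T [-0.092  0.643  0.056] w 0.0501 q [-0.61  0.39  0.53  1.84 -0.24  0.97 -1.41]
Tz 0.05566 tau [-1.0000e-02 -4.0018e+01  5.8850e+00 -2.4884e+01 -9.4000e-02 -7.6800e-01
 -8.0000e-03]
```

play_rows(
  series=[
    [0,0,0,0,0,0,60],
    [0,0,0,0,0,0,64],
    [0,0,0,0,0,0,68],
    [0,0,0,0,0,0,72],
    [0,0,0,0,0,0,80],
    [0,0,0,0,0,0,100],
    [0,0,0,0,0,0,100],
    [0,0,0,0,0,0,100],
  ],
)

```text
t: 17.43
eef_pos: [0.58, 0.067, 0.0264]
eef_rot: [2.152, 0.143, -2.153]
force: [0.2, 0.3, -0.3]
gripper_width: 0.081
```

```bash
python3 full.py d7;  python3 - <<'E'
import cv2
f=cv2.imread("pics/d7_scene.png")
cv2.imwrite("pics/d7z.png",cv2.resize(f[180:260,240:340],None,fx=7,fy=7,interpolation=cv2.INTER_CUBIC))
E
```

```text
t 17.4333 pos [0.58   0.067  0.0264] jaw deg -82.41 down [-0. -0. -1.]
F [ 0.23  0.31 -0.34] T [-0.04   0.189  0.01 ] w 0.081 q [-0.61  0.39  0.53  1.84 -0.24  0.97 -1.41]
Tz 0.00998 tau [ 1.6000e-02 -4.2471e+01  6.3350e+00 -2.5788e+01 -2.7000e-02 -7.6000e-02
  0.0000e+00]
scene [285.45890619 228.16411753]
top [299.25279131 178.50296189]
```

View pics/d7z.png

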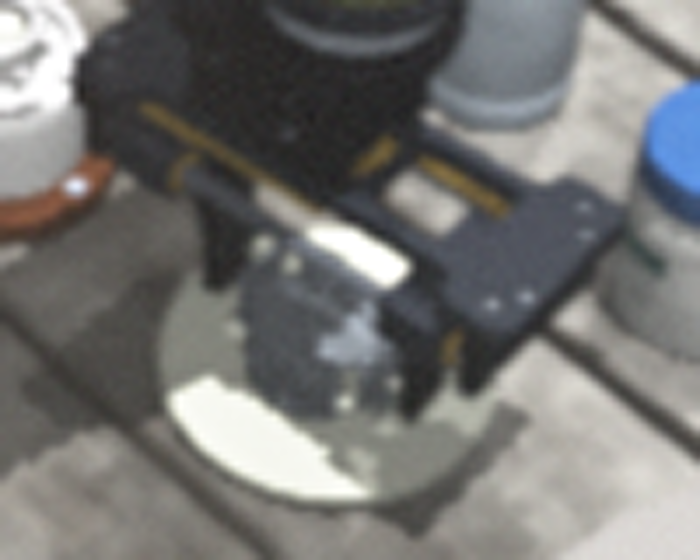

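Released; cap stands on the bat at about (315,340), fingers clear on both sides. Rising straight up.

play_rows(
  series=[
    [0,0,0,0,0,0,100],
    [0,0,0,0,0,0.3,100],
    [0,0,0,0,0,0.7,100],
    [0,0,0,0,0,1,100],
    [0,0,0,0,0,1.5,100],
    [0,0,0,0,0,2,100],
    [0,0,0,0,0,2,100],
    [0,0,0,0,0,2,100],
  ],
)

```text
t: 18.2
eef_pos: [0.5803, 0.0669, 0.1239]
eef_rot: [2.154, 0.143, -2.152]
force: [0.5, 0.9, 0.7]
gripper_width: 0.0872
```

play_rows(
  series=[
    [0,0,0,0,0,2,100],
    [0,0,0,0,0,2,100],
    [0,0,0,0,0,2,100],
    [0,0,0,0,0,1.5,100],
    [0,0,0,0,0,1,100],
    [0,0,0,0,0,0,100],
    [0,0,0,0,0,0,100],
    [0,0,0,0,0,0,100],
  ],
)

```text
t: 18.87
eef_pos: [0.5795, 0.067, 0.2059]
eef_rot: [2.151, 0.143, -2.154]
force: [-0.8, -0.5, -0.4]
gripper_width: 0.0872
```

```bash
python3 full.py d8
```

```text
t 18.8667 pos [0.5795 0.067  0.2059] jaw deg -82.41 down [-0.002 -0.    -1.   ]
F [-0.84 -0.5  -0.42] T [-0.055  0.124 -0.015] w 0.0872 q [-0.66  0.21  0.58  1.66 -0.12  1.31 -1.5 ]
Tz -0.01468 tau [ 7.8000e-02 -3.7303e+01  3.8990e+00 -3.1344e+01 -1.6000e-02 -8.9000e-02
 -1.0000e-03]
scene [290.09880797 179.17971049]
top [309.608136 170.340837]
```

View pics/d8_scene.png

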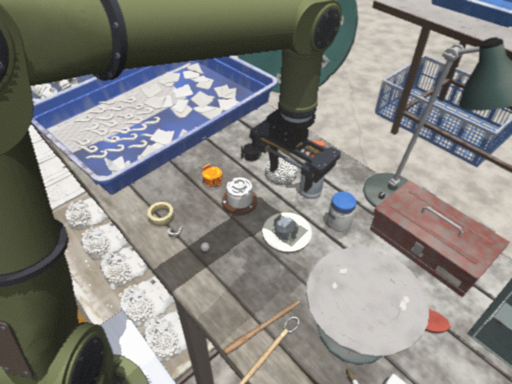

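```bash
python3 - <<'E'
from ov import *
from workcell import *
c=capture("scene"); draw(c,240,180,100,80,7,.580,.067,.12,"pics/fin.png",zb=.012)
E
```

```text
(no output)
```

View pics/fin.png

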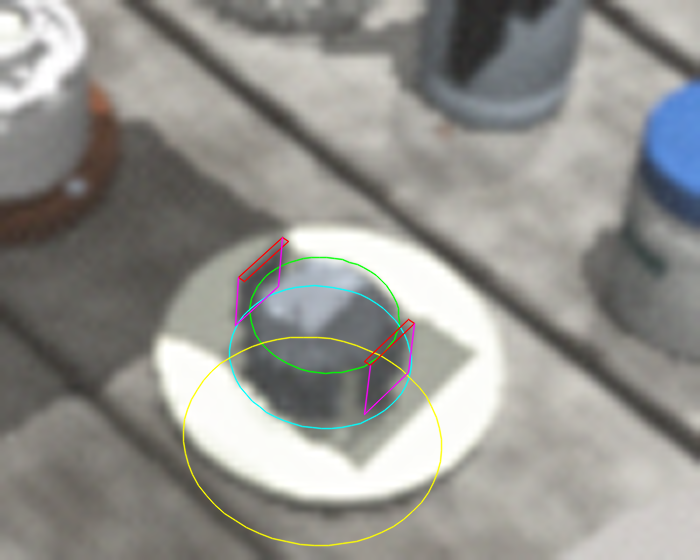

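The cap's outline (325,315) matches the upright model at (0.580, 0.067) on the bat, so it is standing on its rim near the middle.

```bash
python3 -c "
from workcell import *
print(sign_off(), state()['t'])"
```

```text
the job is handed in; nothing more can be done
the job is handed in; nothing more can be done
```

The cap is off the jar and standing upright near the middle of the plaster bat. I handed the job in at about 19 s; no verdict was reported.

- **Squeeze:** At 18 N both tabs went fully in, with the fingers measuring 50 mm apart.
- **Turn:** I turned the cap about 54° anticlockwise in small steps. The turning torque then eased and the push of the cap's liner showed up on the wrist, so I stopped before meeting the hard stop.
- **Lift:** Trial lifts met no real resistance, at most about 2 N downward including the cap's weight. After those I lifted it clear.
- **Set-down:** It touched the bat with about 6 N and at the height expected. After release, the last picture showed it upright about 5 mm from the bat's centre.
- **Surroundings:** The gripper is open and well above everything. The bystanders I could see had not moved. The dome and sprayer were partly hidden by the gripper in the last picture, so I did not check those fully.
- **Disagreements:** The two cameras differed by 2–4 mm on the jar and bat positions. I used the average for the jar, and the grip turned out well centred. The z moment in the state was too noisy to feel the turn by, so I went by the last joint's torque instead.

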